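# Run the laser head out over the driver and hold it level

### The job

Fold the chrome gate down flat towards the blue stand, then take the aluminium sensor plate by its black grip and slide it out over the driver until the red line across the plate is level with the outer ends of the stand's two guide rails. Out there the plate is nose-heavy: keep it flat on its bed all the way, never lifting it, letting it tip or letting it touch the driver, and finish still holding it there, flat and still. Leave the driver and the loose parts on the bench where they are.

Things in the scene. Friction and masses are not known exactly. Their poses are not given: they have to be found in the camera images.
- stand_edge (a point): Middle of the outer end of the blue stand's slide bed, on its upper face, 125 mm above the bench. x points outward along the slide, over gate and driver; y across; z up. The bed runs 300 mm back along -x, is 90 mm wide, with two dark guide rails (8 mm wide, 74 mm apart, 9 mm above the bed) ending flush with this edge. Fixed. At the start the plate's nose is 0 to 35 mm behind it.
- gate_top (a point): Middle of the top rail of the chrome gate, a flap of 9 mm round bar 121 mm wide that stands across the path, its hinge 80 mm out from the stand's edge between two short posts (142 mm apart, 93 mm tall). Rail 75 mm from the hinge axis, which is 75 mm above the bench, parallel to stand_edge's y. Upright, its top is 155 mm above the bench and bars the plate.
- gate (a joint): Gate angle in rad: 0 upright, grows as the gate folds down towards the stand, 1.57 lying flat (stop), below the level of the bed. It weighs 0.11 kg; the hinge has slight friction, and past about 0.3 rad the gate falls flat by itself. It cannot swing over the driver.
- plate: Sensor plate, loose on the bed between the rails: aluminium 300 x 70 x 6 mm plus a black laser head (30 x 62 x 48 mm) at its nose, 330 mm overall, about 0.5 kg. Origin on its underside, mid-length; x points outward to the nose (face +165 mm, tail -165 mm), z up. Balance point about 40 mm noseward of the origin: it tips once the nose is 130 mm past the stand's edge unless its tail is held down.
- plate_grip (a point): Centre of the black grip that stands on the tail of the plate: a block 16 mm along the plate, 44 mm across and 40 mm tall, from 6 to 46 mm above the plate's underside; this point is 26 mm above the underside and 145 mm behind the plate's origin.
- plate_mark (a point): Middle of the red line painted across the upper face of the plate, 2.5 mm wide, 95 mm on the nose side of the grip and 215 mm behind the nose face. Same axes as the plate.
- stand: The fixed blue stand with the bed; origin on the bench, 130 mm behind the outer edge; same axes as stand_edge.
- driver: Silver midrange driver, 130 mm across and 62 mm tall, loose, face up in the middle of the turntable; origin under its centre (45 mm above the bench), 200 mm out from the stand's edge. Its rim is 107 mm above the bench, 18 mm below the plate's path.
- turntable: Fixed aluminium turntable 220 mm across, 45 mm tall, with a black controller box beside it; origin on the bench under its axis, 200 mm out from the stand's edge.
- pole_piece: Brass pole piece, loose bystander, 42 mm across, 34 mm tall; origin under its centre.
- rubber_foot: Grey rubber foot, loose bystander, 38 mm across, 18 mm tall; origin under its centre.
- bobbin: Black nylon coil bobbin, loose bystander, 36 mm across, 30 mm tall; origin under its centre.
- screwdriver: Screwdriver lying loose on the far side of the stand, 180 mm long; bystander.
- tray: Blue parts tray 100 x 140 x 28 mm beyond the stand, bystander; origin under its centre.
Things that resemble listed ones, but are neither listed nor needed, are in the scene too. What is meant by the driver is not green, pink or turquoise, and is the larger of those in its own colour.

How it is judged:
By the outcome, as a careful person would: the job done as asked, in the order asked, and still so for the second after the job is handed in, while the arm keeps its last pose, push and grip.
It also fails if it takes over 54 s, if anything falls off the work surface, if the arm or the gripper's body presses on something with over 40 N, if the wrist force passes 120 N, or if a joint passes its speed limit or range.

### The arm

A 6-joint arm with a two-finger parallel gripper is mounted at the origin on the work surface. World frame = base frame: x ahead of the robot, y to its left, z up, the work surface at z = 0. Lengths are in m, angles in rad, forces in N, time in s.
With the tool pointing down it reaches from about 0.35 to 0.775 m from the base axis. Payload 5.5 kg.
Tool frame: the origin (TCP) lies at the very end of the fingers, on their centre line; the grasp point (between the pads) lies 19 mm behind it; z points along the fingers, y is the line along which they close (so a half turn about z gives the same grasp; the last joint's range is limited). The gripper opens to 85 mm and grips with 20 to 120 N. Pads are 22 mm wide; open, the fingers measure 114 mm over their backs; the gripper's body (76 mm by 85 mm) begins 54 mm behind the grasp point. The pads swing forward as they close: fully open they stand 13 mm farther back than shut.
Start: joints at [1.034, 0.313, 0.046, 1.304, 0, 1.431], TCP at [0.222, 0.53, 0.207] pointing down, gripper open.
Joint ranges: [-2.76, 2.76], [-0.86, 1.69], [-1.03, 1.26], [-2.2, 2.34], [-1.47, 1.5], [-3.14, 3.14]. Speed limits (rad/s): [2.57, 2.57, 3.14, 3.14, 3.14, 3.14].

### API

Orientations are given as a unit quaternion [w, x, y, z].
In Python, from workcell import env gives the robot as it stands. The module is installed in compiled form; this text tells all that it offers.
- The arm moves only by the tool jog_arm, never from a script. Its arguments are lists of equal length, an entry for each row: "gripper": the opening, from 0 (shut) to 1 (fully open); "offset": the shift along the world's x, y, z in cm, a list of three; "twist": the turn about the world's z in degrees. In form: {"gripper": [gripper, ...], "offset": [[dx, dy, dz], ...], "twist": [twist, ...]}. A call has exactly 8 rows; each row is the pose to reach, as a shift and turn from the pose commanded when the call began; what a row does not reach only later rows make up. A row lasts 1/8 s, in which the tool goes at most 62.5 mm and 10.7 degrees, less where a joint would pass 70% of its speed; a pose out of reach is approached as far as the arm can. A call with a gripper value outside its range is refused whole. The fingers move at their own pace and stop on an object; "squeeze" is the grip in N (left out, the last holds). Time passes only in rows, so rows that repeat a pose let the fingers close, or fill a call up. It gives the time, the measured TCP pose, the force, the opening and the grip force at its end, in the units of the state.
- env.get_state(): the state, without advancing time (a new reading comes with each control period).
- env.read_camera(name): name is "side" or "top" or "wrist"; returns a dict with "image" (420x560x3 uint8, red, green, blue), "z_map" (420x560 float32, m along the optical axis (not along the pixel's ray), 0 where there is no reading), "fovy" (degrees; the focal length in pixels is half the picture's height over the tangent of half this angle, whatever the lens; pixels are square), "cx", "cy" (the principal point, pixels), "distortion" ([k1, k2, p1, p2, k3] as OpenCV has them; the pictures are not rectified), "cam_to_world" (4x4, takes a point from camera to world coordinates). Camera axes: x right, y up, looking along -z (the intrinsics and any distortion apply to the point x, -y, -z); pixel columns grow to the right and rows downward; lengths in m; the calibration is good to about 2 mm. A picture is of the moment at which its call begins.
- env.hand_in(): hands the job in; it is judged then, once.
The state is a dict: "clock": time; "joint_pos": joint angles; "qvel": joint speeds; "tau": joint torques, N m; "tcp_pos": TCP position; "orientation": TCP orientation; "wrist_force": force on the tool from outside, world axes, zero at the start; "ft_torque": the same for the moment, N m; "finger_gap": finger opening in m; "grip_force": force on a finger pad.
Only numpy, scipy, OpenCV 4.12 (cv2) and the standard library are available. Lean on these libraries where they do the work, as an engineer would, in place of code of your own. Each camera call takes 0.05 s, during which the arm holds its last target. There are 200 camera calls.

## Working session

There is one attempt and no reset: what is moved stays moved. The work goes in short steps, Python scripts to look and compute and a tool call to move; the robot and the scene stay as the last step left them, time stands still between calls to the robot, and variables do not carry over. Pictures are saved under pics/ and viewed, at most 12 in all, crops included, and the job is handed in when it is done.

Besides the shell and the picture viewer there is one more tool, called after ">>>" as name(argument=value, ...) on one line, values as JSON. jog_arm: Moves the arm, as the interface text tells. Its arguments: {"type":"object","properties":{"gripper":{"type":"array"},"offset":{"type":"array"},"twist":{"type":"array"},"squeeze":{"type":"number"}},"required":["gripper","offset","twist"]}

```bash
mkdir -p pics
cat > h.py <<'E'
import numpy as np, cv2, pickle
from workcell import env
def shot(n,tag):
    c=env.read_camera(n); pickle.dump(c,open(f'{tag}.pkl','wb')); cv2.imwrite(f'pics/{tag}.png',c['image'][:,:,::-1]); return c
def load(tag): return pickle.load(open(f'{tag}.pkl','rb'))
def ray(c,u,v):
    f=210/np.tan(np.radians(c['fovy'])/2); K=np.array([[f,0,c['cx']],[0,f,c['cy']],[0,0,1.]])
    p=cv2.undistortPoints(np.array([[[u,v]]],float),K,np.array(c['distortion'],float))[0,0]
    T=np.array(c['cam_to_world']); return T[:3,3],T[:3,:3]@np.array([p[0],-p[1],-1.])
def atz(c,u,v,z):
    o,d=ray(c,u,v); return o+d*(z-o[2])/d[2]
def dep(c,u,v):
    o,d=ray(c,u,v); return o+d*c['z_map'][int(round(v)),int(round(u))]
E
python3 - <<'E'
from h import *
for n in('top','side'):
    c=shot(n,n+'0'); print(n,c['fovy'],c['cx'],c['cy'],c['distortion'],np.round(c['cam_to_world'],3).tolist())
a=cv2.imread('pics/top0.png');cv2.imwrite('pics/top0b.png',cv2.resize(a,(800,600),interpolation=cv2.INTER_CUBIC))
print(env.get_state())
E
```

```text
top 42.68017634000366 279.7040401021185 215.76028575586403 [0.01726069 0.         0.         0.         0.        ] [[0.012, 0.982, -0.186, 0.162], [-1.0, 0.009, -0.012, -0.028], [-0.01, 0.187, 0.982, 1.684], [0.0, 0.0, 0.0, 1.0]]
side 43.95242038694871 283.40630666117374 211.479839312947 [-0.11482059  0.          0.          0.          0.        ] [[0.971, 0.167, -0.173, 0.259], [-0.24, 0.637, -0.733, -0.895], [-0.012, 0.753, 0.658, 0.904], [0.0, 0.0, 0.0, 1.0]]
{'clock': 0.1, 'joint_pos': array([1.03439291e+00, 3.13931149e-01, 4.51350478e-02, 1.30357364e+00,
       4.88671878e-05, 1.43114194e+00]), 'qvel': array([ 0.00071623, -0.00180805,  0.00345   ,  0.00116407, -0.00029637,
       -0.00011866]), 'tau': array([ 2.80437569e-03, -4.81725955e+01,  2.99243617e+01,  1.27660934e-02,
       -6.22292191e-05, -2.24752944e-05]), 'tcp_pos': array([0.22197885, 0.52992746, 0.20601209]), 'orientation': array([-2.83945440e-04,  1.97075943e-01,  9.80387910e-01, -7.34085473e-04]), 'wrist_force': array([-0.47622767, -0.05947376, -0.47818665]), 'ft_torque': array([ 0.0440381 ,  0.00258347, -0.04941941]), 'grip_force': 0.0, 'finger_gap': 0.08576787588555282}
```

View pics/top0b.png

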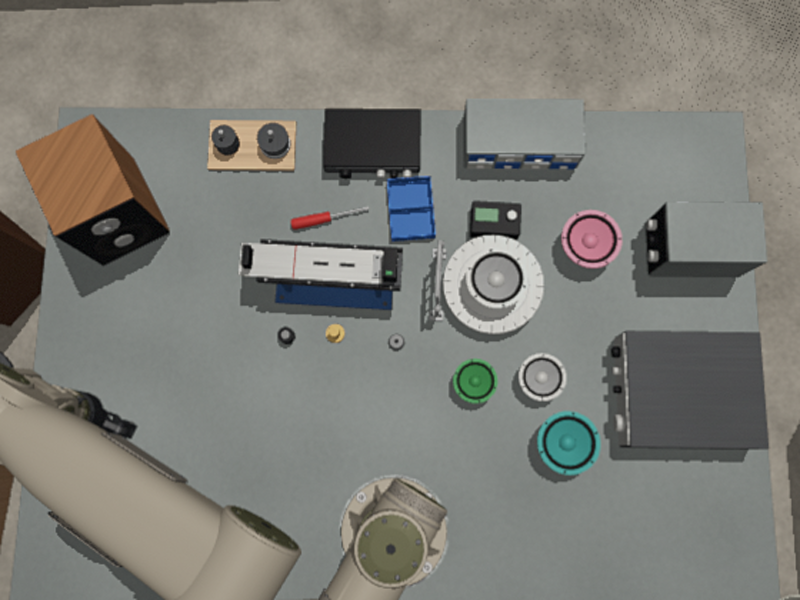

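View pics/side0.png

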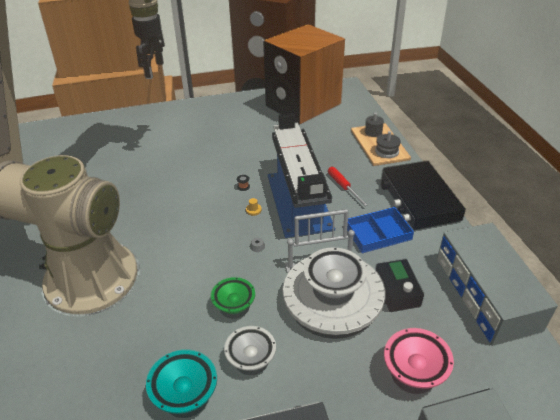

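The top view shows the plate at (240–400, 245–285) with its grip at the left (247, 257). The gate is at (437, 283) and the silver driver at (496, 278), so the slide runs along about −y. The side view agrees. I'll enlarge the plate area.

Run:
```python
from h import *
a=cv2.imread('pics/top0.png')[155:235,160:320];cv2.imwrite('pics/c1.png',cv2.resize(a,(800,400),interpolation=cv2.INTER_CUBIC))
a=cv2.imread('pics/side0.png')[110:300,260:400];cv2.imwrite('pics/c2.png',cv2.resize(a,None,fx=3.1,fy=3.1,interpolation=cv2.INTER_CUBIC))
```

```text
(no output)
```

View pics/c1.png

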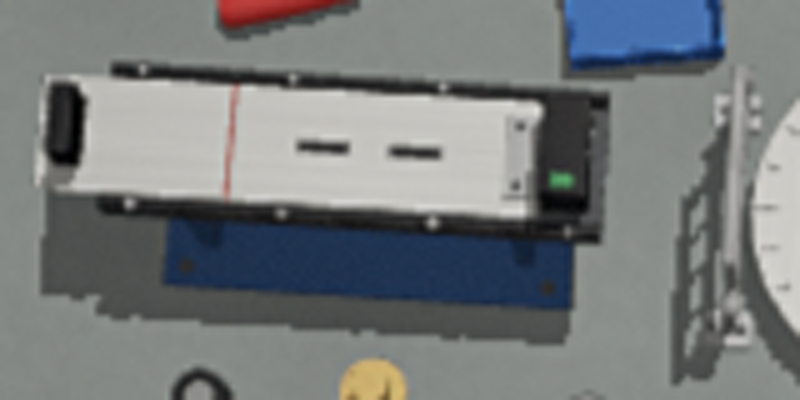

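View pics/c2.png

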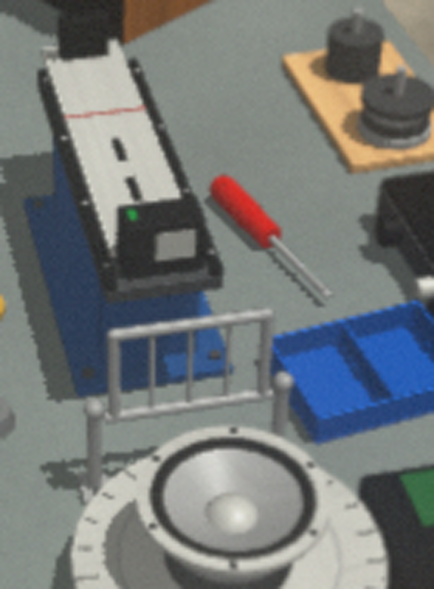

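The crops give these points. In the top crop, the rails end near (608, 100) and (601, 236), the red line runs from (235, 86) to (228, 195), and the grip is near (65, 123). The gate's top rail runs from (740, 70) to (733, 300).

Run:
```python
from h import *
c=load('top0'); s=load('side0')
T=lambda x,y,z: np.round(atz(c,160+(x+.5)/5-.5,155+(y+.5)/5-.5,z),4)
S=lambda x,y,z: np.round(atz(s,260+(x+.5)/3.1-.5,110+(y+.5)/3.1-.5,z),4)
for n,x,y,z in [('railUs',112,69,.134),('railUe',608,100,.134),('railLs',100,205,.134),('railLe',601,236,.134),('mkU',235,86,.131),('mkL',228,195,.131),('gripUL',50,84,.171),('gripUR',80,84,.171),('gripLR',77,163,.171),('gripLL',48,163,.171),('gateU',740,70,.155),('gateL',733,300,.155)]: print(n,T(x,y,z))
for n,x,y,z in [('s mkL',66,116,.131),('s mkR',144,108,.131),('s railLe',111,290,.134),('s railRe',218,276,.134),('gateL',108,328,.15),('gateR',270,313,.15),('driver rim top',232,428,.107),('driver rim bot',232,565,.107)]: print(n,S(x,y,z))
```

```text
railUs [0.5974 0.2855 0.134 ]
railUe [ 0.5809 -0.0113  0.134 ]
railLs [0.514  0.2888 0.134 ]
railLe [ 0.498  -0.0081  0.134 ]
mkU [0.5884 0.212  0.131 ]
mkL [0.5215 0.2137 0.131 ]
gripUL [0.5776 0.3138 0.171 ]
gripUR [0.5777 0.2963 0.171 ]
gripLR [0.5304 0.2958 0.171 ]
gripLL [0.5302 0.3126 0.171 ]
gateU [ 0.5941 -0.089   0.155 ]
gateL [ 0.4563 -0.0852  0.155 ]
s mkL [0.5184 0.2174 0.131 ]
s mkR [0.5858 0.2121 0.131 ]
s railLe [ 0.4956 -0.017   0.134 ]
s railRe [ 0.577  -0.0216  0.134 ]
gateL [ 0.4781 -0.0747  0.15  ]
gateR [ 0.5936 -0.0883  0.15  ]
driver rim top [ 0.5472 -0.151   0.107 ]
driver rim bot [ 0.509  -0.2685  0.107 ]
```

>>> jog_arm(gripper=[0,0,0,0,0,0,0,0], offset=[[2.4,-5,2],[4.8,-10,4],[7.2,-15,4],[9.6,-20,4],[12,-25,4],[14.4,-30,4],[16.8,-35,4],[19.2,-40,4]], twist=[9,18,26,26,26,26,26,26])

```text
clock: 1.1
tcp_pos: [0.4146, 0.1287, 0.2467]
orientation: [0.0, -0.029, 1.0, 0.0]
wrist_force: [0.8, -0.0, 0.2]
finger_gap: -0.0006
grip_force: 0.0
```

>>> jog_arm(gripper=[0,0,0,0,0,0,0,0], offset=[[2.4,-5,0],[4.8,-10,0],[7.2,-15,0],[9.6,-20,0],[12.1,-25.5,0],[12.1,-25.5,0],[12.1,-25.5,0],[12.1,-25.5,0]], twist=[0,0,0,0,0,0,0,0])

```text
clock: 2.1
tcp_pos: [0.5347, -0.1234, 0.2469]
orientation: [-0.0, -0.029, 1.0, 0.0]
wrist_force: [-1.2, 0.8, -0.5]
finger_gap: -0.0
grip_force: 0.0
```

Run:
```python
from h import *
c=shot('wrist','w1')
print(env.get_state()['tcp_pos'],env.get_state()['orientation'])
```

```text
[ 0.53480134 -0.12335133  0.24710407] [ 1.89379266e-06 -2.93259120e-02  9.99569899e-01  8.73381572e-05]
```

View pics/w1.png

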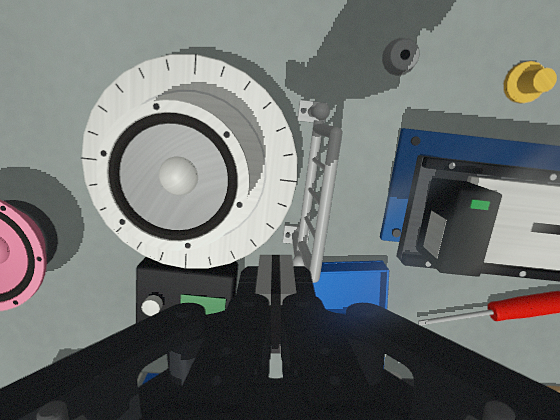

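The wrist view has the driver at (178, 175), the gate's top rail from (333, 132) to (311, 278), the rail ends near (421, 157) and (399, 262), and the fingertips at (275, 258).

Run:
```python
from h import *
c=load('w1')
for n,u,v,z in [('gT',333,132,.15),('gB',311,278,.15),('railT',421,157,.134),('railB',399,262,.134),('drvTop',178,99,.107),('drvBot',178,255,.107),('drvL',108,175,.107),('drvR',249,175,.107)]: print(n,np.round(atz(c,u,v,z),4),np.round(dep(c,u,v),4))
```

```text
gT [ 0.479  -0.0855  0.15  ] [ 0.4789 -0.0858  0.1524]
gB [ 0.5923 -0.0916  0.15  ] [ 0.5281 -0.1102  0.2869]
railT [ 0.4944 -0.0139  0.134 ] [ 0.4955 -0.0089  0.1217]
railB [ 0.5812 -0.018   0.134 ] [ 0.6358  0.0352 -0.0017]
drvTop [ 0.462  -0.2058  0.107 ] [ 0.4605 -0.2219  0.0441]
drvBot [ 0.5967 -0.2075  0.107 ] [ 0.4689 -0.1273  0.4133]
drvL [ 0.5272 -0.2659  0.107 ] [ 0.5277 -0.2671  0.1043]
drvR [ 0.5203 -0.1464  0.107 ] [ 0.5309 -0.1503  0.044 ]
```

>>> jog_arm(gripper=[0,0,0,0,0,0,0,0], offset=[[0,0,-4],[0,0,-8],[0,0,-11.2],[0,0,-11.2],[0,1,-11.2],[0,2,-11.2],[0,2.6,-11.2],[0,3.2,-11.2]], twist=[0,0,0,0,0,0,0,0])

```text
clock: 3.15
tcp_pos: [0.5356, -0.0921, 0.1355]
orientation: [0.001, -0.029, 1.0, -0.0]
wrist_force: [0.7, -0.6, -0.1]
finger_gap: 0.0
grip_force: 0.0
```

>>> jog_arm(gripper=[0,0,0,0,0,0,0,0], offset=[[0,0.6,0],[0,1.2,0],[0,1.8,0],[0,2.4,0],[0,2.8,0],[0,2.8,0],[0,2.8,5],[0,2.8,11]], twist=[0,0,0,0,0,0,0,0])

```text
clock: 4.15
tcp_pos: [0.5342, -0.0645, 0.2448]
orientation: [-0.002, -0.028, 1.0, 0.0]
wrist_force: [1.7, -0.7, -0.4]
finger_gap: -0.0003
grip_force: 0.0
```

Run:
```python
from h import *
c=shot('side','s2'); print(env.get_state()['tcp_pos'])
a=cv2.imread('pics/s2.png')[100:300,240:420];cv2.imwrite('pics/s2c.png',cv2.resize(a,None,fx=3,fy=3,interpolation=cv2.INTER_CUBIC))
```

```text
[ 0.53775222 -0.06549142  0.25436474]
```

View pics/s2c.png

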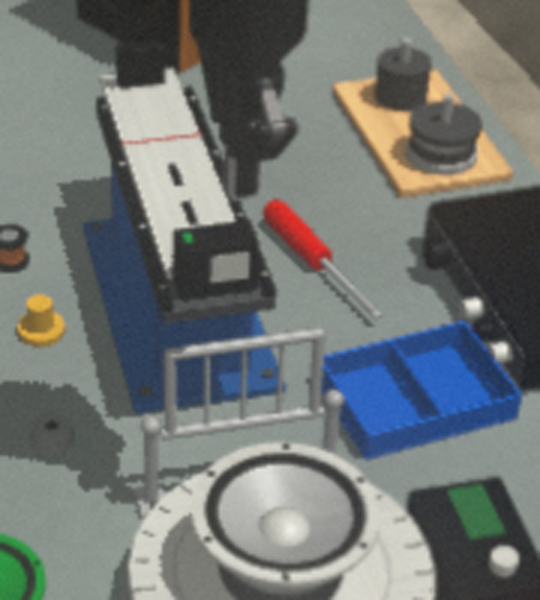

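The gate is still upright, with its top rail at crop (165–322, 350–335), so the first push was too short. I'll push again, lower and further.

>>> jog_arm(gripper=[0,0,0,0,0,0,0,0], offset=[[0,-3,0],[0,-6,0],[0,-6,0],[0,-6,-4],[0,-6,-8],[0,-6,-12],[0,-6,-12.5],[0,-5,-12.5]], twist=[0,0,0,0,0,0,0,0])

```text
clock: 5.2
tcp_pos: [0.5356, -0.1145, 0.1206]
orientation: [0.0, -0.028, 1.0, 0.0]
wrist_force: [0.2, 0.2, 0.9]
finger_gap: 0.0002
grip_force: 0.0
```

>>> jog_arm(gripper=[0,0,0,0,0,0,0,0], offset=[[0,1,0],[0,2,0],[0,3,0],[0,4,0],[0,5,0],[0,6,0],[0,7,0],[0,7.8,0]], twist=[0,0,0,0,0,0,0,0])

```text
clock: 6.2
tcp_pos: [0.5352, -0.036, 0.1198]
orientation: [-0.0, -0.029, 1.0, 0.0]
wrist_force: [-1.1, -0.1, 0.6]
finger_gap: 0.0003
grip_force: 0.0
```

Run:
```python
from h import *
c=shot('side','s3'); print(env.get_state()['tcp_pos'],env.get_state()['wrist_force'])
a=cv2.imread('pics/s3.png')[100:300,240:420];cv2.imwrite('pics/s3c.png',cv2.resize(a,None,fx=3,fy=3,interpolation=cv2.INTER_CUBIC))
```

```text
[ 0.53509659 -0.03519449  0.11976812] [-1.02728628  1.45979922 -0.32857666]
```

View pics/s3c.png

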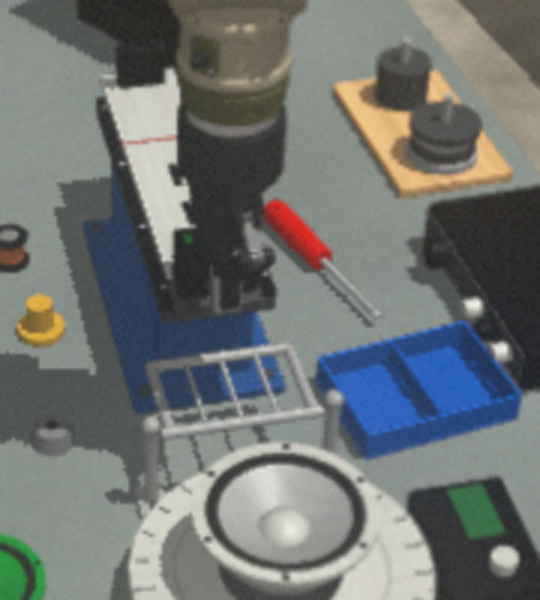

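The gate now lies flat, at crop (150–325, 350–430). Next I'll move over the grip.

>>> jog_arm(gripper=[0,0,0.5,0.7,0.7,0.7,0.7,0.7], offset=[[0,0,6],[0,0,12],[0,2,14],[0.4,8,14],[0.8,14,14],[1.2,20,14],[1.6,26,14],[2.0,31,14]], twist=[0,0,0,0,0,0,0,0])

```text
clock: 7.25
tcp_pos: [0.5551, 0.2757, 0.2598]
orientation: [0.0, -0.029, 1.0, 0.0]
wrist_force: [-0.1, -0.2, 0.1]
finger_gap: 0.0596
grip_force: 0.0
```

>>> jog_arm(gripper=[0.7,0.7,0.7,0.7,0.7,0.7,0.7,0.7], offset=[[0.2,3.2,0],[0.2,3.2,0],[0.2,3.2,-3],[0.2,3.2,-5],[0.2,3.2,-5],[0.2,3.2,-5],[0.2,3.2,-5],[0.2,3.2,-5]], twist=[0,0,0,0,0,0,0,0])

```text
clock: 8.25
tcp_pos: [0.5577, 0.3054, 0.2108]
orientation: [0.001, -0.028, 1.0, 0.0]
wrist_force: [-0.2, 0.2, 0.3]
finger_gap: 0.0593
grip_force: 0.0
```

Run:
```python
from h import *
c=shot('wrist','w4'); print(env.get_state()['tcp_pos'],env.get_state()['finger_gap'])
```

```text
[0.55759586 0.30541998 0.21055314] 0.05962540762838942
```

View pics/w4.png

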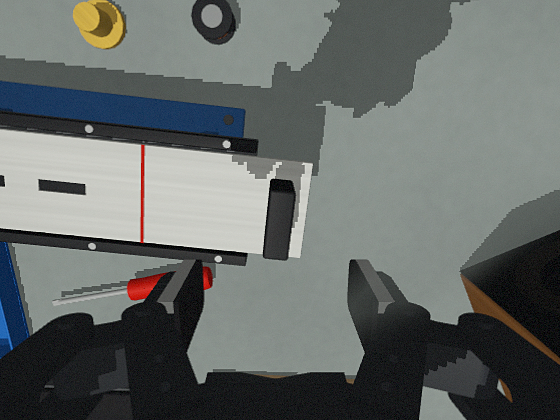

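The wrist view shows the grip top at about (267–293, 180–255), between the open fingers. The red line runs from (142, 145) to (142, 241) and the rail starts are near (257, 147) and (246, 258).

Run:
```python
from h import *
c=load('w4')
for n,u,v,z in [('g1',271,180,.171),('g2',293,181,.171),('g3',288,258,.171),('g4',265,256,.171),('m1',142,145,.131),('m2',142,241,.131),('rT',257,147,.134),('rB',246,259,.134),('tail1',312,165,.131),('tail2',302,257,.131)]: print(n,np.round(atz(c,u,v,z),4))
```

```text
g1 [0.5287 0.3014 0.171 ]
g2 [0.5286 0.3141 0.171 ]
g3 [0.5762 0.3143 0.171 ]
g4 [0.5757 0.3002 0.171 ]
m1 [0.5172 0.2141 0.131 ]
m2 [0.5853 0.2114 0.131 ]
rT [0.5139 0.291  0.134 ]
rB [0.5938 0.2865 0.134 ]
tail1 [0.5241 0.3286 0.131 ]
tail2 [0.5913 0.3269 0.131 ]
```

>>> jog_arm(gripper=[0.7,0.7,0.7,0.7,0.7,0.7,0.7,0.7], offset=[[-0.1,0.2,0],[-0.1,0.2,-2],[-0.1,0.2,-4],[-0.1,0.2,-6],[-0.1,0.2,-7.4],[-0.1,0.2,-7.4],[-0.1,0.2,-7.4],[-0.1,0.2,-7.4]], twist=[0,0,0,0,0,0,0,0])

```text
clock: 9.3
tcp_pos: [0.5569, 0.3076, 0.1369]
orientation: [0.001, -0.028, 1.0, 0.0]
wrist_force: [0.7, 0.7, -0.5]
finger_gap: 0.0595
grip_force: 0.0
```

>>> jog_arm(gripper=[0.3,0.2,0.1,0,0,0,0,0], offset=[[0,0,0],[0,0,0],[0,0,0],[0,0,0],[0,0,0],[0,0,0],[0,0,0],[0,0,0]], twist=[0,0,0,0,0,0,0,0], squeeze=60)

```text
clock: 10.3
tcp_pos: [0.5562, 0.3072, 0.1364]
orientation: [0.0, -0.028, 1.0, 0.0]
wrist_force: [-2.4, -1.3, 5.8]
finger_gap: 0.0151
grip_force: 58.1
```

Run:
```python
from h import *
c=shot('wrist','w5');s=env.get_state(); print(s['tcp_pos'],s['finger_gap'],s['grip_force'],s['wrist_force'],s['ft_torque'])
im=c['image'].astype(int); m=((im[:,:,0]>im[:,:,1]+60)&(im[:,:,0]>im[:,:,2]+60)); 
v,u=np.nonzero(m); k=(v<250); print(len(u),u[k].min(),u[k].max(),v[k].min(),v[k].max())
```

```text
[0.55620851 0.30726286 0.13633891] 0.015001084963871257 58.15009501297027 [-1.94226179 -1.43334894  5.50988314] [-0.27079101  0.43082743 -0.81836376]
977 81 88 161 249
```

>>> jog_arm(gripper=[0,0,0,0,0,0,0,0], offset=[[0,-0.5,0],[-0.1,-1.5,0],[-0.15,-2.5,0],[-0.2,-3.5,0],[-0.25,-4.5,0],[-0.3,-5.5,0],[-0.35,-6.5,0],[-0.4,-7,0]], twist=[0,0,0,0,0,0,0,0])

```text
clock: 11.35
tcp_pos: [0.5519, 0.2397, 0.1364]
orientation: [0.0, -0.029, 1.0, 0.003]
wrist_force: [-3.2, 9.3, 4.6]
finger_gap: 0.015
grip_force: 57.6
```

Run:
```python
from h import *
s=env.get_state(); print(s['tcp_pos'],s['finger_gap'],s['grip_force'],s['wrist_force'],s['ft_torque'])
```

```text
[0.55192074 0.2396906  0.13636259] 0.014960781662911076 57.560105805750936 [-3.20893813  9.25094313  4.58351997] [ 1.64122553  0.60590122 -0.80507831]
```

>>> jog_arm(gripper=[0,0,0,0,0,0,0,0], offset=[[-0.05,-0.5,-0.05],[-0.15,-1.5,-0.05],[-0.2,-2.5,-0.05],[-0.25,-3.5,-0.05],[-0.3,-4.5,-0.05],[-0.35,-5.5,-0.05],[-0.4,-6.5,-0.05],[-0.45,-7,-0.05]], twist=[0,0,0,0,0,0,0,0])

```text
clock: 12.35
tcp_pos: [0.5475, 0.1704, 0.1363]
orientation: [0.0, -0.029, 1.0, 0.003]
wrist_force: [-4.1, 10.9, 7.7]
finger_gap: 0.0151
grip_force: 57.1
```

Run:
```python
from h import *
s=env.get_state(); print(s['tcp_pos'],s['finger_gap'],s['grip_force'],s['wrist_force'],s['ft_torque'])
```

```text
[0.54747586 0.17040294 0.13630971] 0.015061756978928044 57.13926065247506 [-4.06194966 10.87292664  7.71461746] [ 2.13385037  0.79705108 -0.61569225]
```

>>> jog_arm(gripper=[0,0,0,0,0,0,0,0], offset=[[-0.05,-0.5,-0.03],[-0.1,-1.5,-0.05],[-0.15,-2.5,-0.05],[-0.2,-3.5,-0.05],[-0.25,-4.5,-0.05],[-0.3,-5.5,-0.05],[-0.4,-6.5,-0.05],[-0.4,-7,-0.05]], twist=[0,0,0,0,0,0,0,0])

```text
clock: 13.35
tcp_pos: [0.5436, 0.1012, 0.1363]
orientation: [0.001, -0.03, 1.0, 0.004]
wrist_force: [-4.0, 14.5, 11.2]
finger_gap: 0.0149
grip_force: 56.6
```

Run:
```python
from h import *
s=env.get_state(); print(s['tcp_pos'],s['finger_gap'],s['grip_force'],s['wrist_force'],s['ft_torque'])
shot('wrist','w6');shot('top','t6')
a=cv2.imread('pics/w6.png');b=cv2.imread('pics/t6.png')[155:235,180:320]
out=np.zeros((600,800,3),np.uint8); out[:600]=0
a=a[60:320,0:400]; a=cv2.resize(a,(460,300),interpolation=cv2.INTER_CUBIC); 
cv2.imwrite('pics/w6c.png',cv2.resize(cv2.imread('pics/w6.png')[80:330,0:330],(792,600),interpolation=cv2.INTER_CUBIC))
```

```text
[0.54360646 0.10121954 0.13629915] 0.014857444487753634 56.61729434039444 [-4.0156351  14.45183209 11.24461454] [ 2.74474229  0.90141596 -0.50330591]
```

View pics/w6c.png

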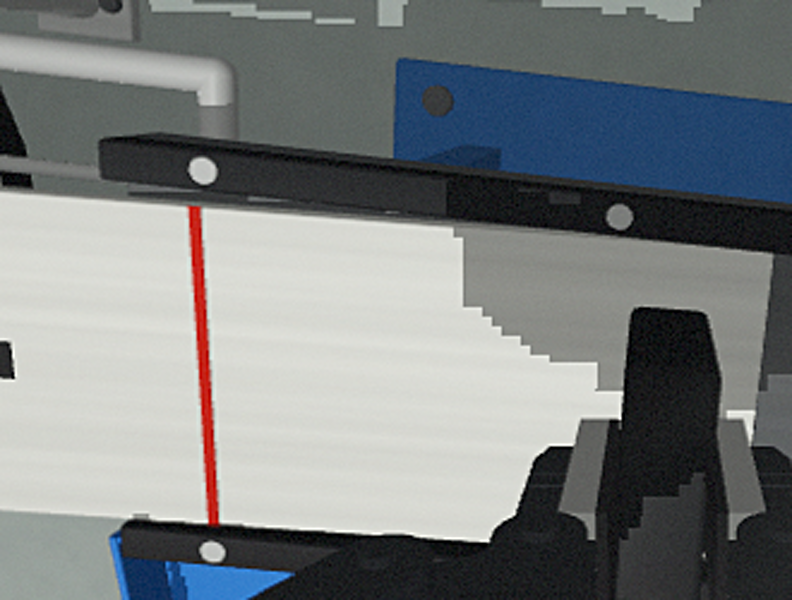

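The wrist crop is clear. The red line runs from (195, 207) to (214, 525), and the rail ends are at (101, 160) and (121, 540).

Run:
```python
from h import *
c=load('w6')
P=lambda x,y,z: atz(c,(x+.5)/2.4-.5,80+(y+.5)/2.4-.5,z)
m1,m2,r1,r2=P(195,207,.131),P(214,525,.131),P(101,160,.134),P(121,540,.134)
print(m1,m2,r1,r2)
ax=np.array([-.055,-.998,0]); print((r1+r2-m1-m2)/2@ax, (r1-m1)@ax,(r2-m2)@ax)
```

```text
[0.50689169 0.00762278 0.131     ] [0.57616363 0.00609599 0.131     ] [ 0.49843284 -0.00773762  0.134     ] [ 0.57904148 -0.01227718  0.134     ]
0.016986528233954423 0.0157949177991508 0.018178138668758042
```

>>> jog_arm(gripper=[0,0,0,0,0,0,0,0], offset=[[0,-0.3,0],[-0.05,-0.7,0],[-0.05,-1.1,0],[-0.1,-1.4,0],[-0.1,-1.6,0],[-0.1,-1.7,0],[-0.1,-1.7,0],[-0.1,-1.7,0]], twist=[0,0,0,0,0,0,0,0])

```text
clock: 14.45
tcp_pos: [0.5428, 0.0847, 0.1365]
orientation: [0.001, -0.03, 1.0, 0.004]
wrist_force: [-4.0, 13.0, 12.5]
finger_gap: 0.0147
grip_force: 56.5
```

Run:
```python
from h import *
s=env.get_state(); print(s['tcp_pos'],s['orientation'],s['finger_gap'],s['grip_force'],s['wrist_force'],s['ft_torque'])
shot('wrist','w7');shot('side','s7')
w=cv2.resize(cv2.imread('pics/w7.png')[110:330,0:180],(490,600),interpolation=cv2.INTER_CUBIC)
b=cv2.resize(cv2.imread('pics/s7.png')[120:320,270:373],(309,600),interpolation=cv2.INTER_CUBIC)
cv2.imwrite('pics/m7.png',np.hstack([w,b]))
```

```text
[0.542823   0.0847241  0.13650641] [ 0.00107683 -0.03019735  0.99953441  0.00423286] 0.014687138189655785 56.473706202814355 [-4.01664223 13.02621361 12.52271504] [ 2.76163329  0.87833127 -0.41030872]
```

View pics/m7.png

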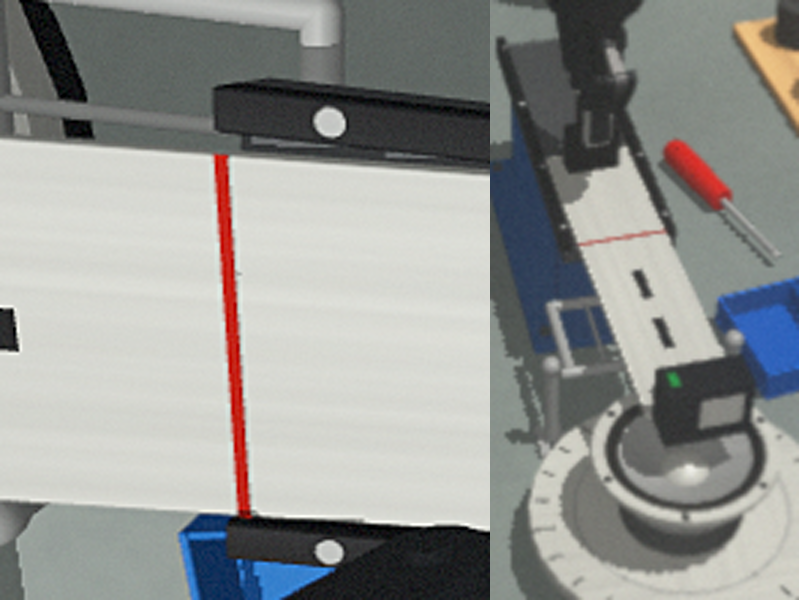

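The wrist part shows the line from (221, 155) to (245, 517) and the rail ends at (215, 110) and (228, 540). The side part shows the head clear above the driver. I'll check the distance and the plate's flatness from the depth map.

Run:
```python
from h import *
c=load('w7')
k=490/180;P=lambda x,y,z: atz(c,(x+.5)/k-.5,110+(y+.5)/k-.5,z)
m1,m2,r1,r2=P(221,155,.131),P(245,517,.131),P(215,110,.134),P(228,540,.134)
ax=np.array([-.055,-.998,0]); print(m1,m2,r1,r2,(r1+r2-m1-m2)/2@ax,(r1-m1)@ax,(r2-m2)@ax)
def fit(c,u0,u1,v0,v1,cond):
    Q=[]
    for v in range(v0,v1,2):
        for u in range(u0,u1,2):
            if c['z_map'][v,u]>0 and c['image'][v,u].min()>150:
                p=dep(c,u,v)
                if cond(p): Q.append(p)
    Q=np.array(Q); A=np.c_[Q[:,:2]-Q[:,:2].mean(0),np.ones(len(Q))]; s=np.linalg.lstsq(A,Q[:,2],rcond=None)[0]; print(len(Q),Q[:,1].min(),Q[:,1].max(),s,(A@s-Q[:,2]).std())
fl=lambda p: .11<p[2]<.15 and .505<p[0]<.57 and p[1]<.06
fit(c,0,260,165,300,fl); fit(load('s7'),280,360,150,280,fl)
fit(load('side0'),270,340,130,200,lambda p:.11<p[2]<.15)
fit(load('w4'),0,260,140,250,lambda p:.115<p[2]<.145)
```

```text
[ 0.50651715 -0.00905557  0.131     ] [ 0.57620378 -0.01012365  0.131     ] [ 0.49843111 -0.00788745  0.134     ] [ 0.57949329 -0.01210536  0.134     ] 0.0005378857841505377 -0.0007210490973292083 0.0017968206656302774
6194 -0.05614730891454972 0.059974353463322354 [-0.00109915  0.00353427  0.13014488] 0.0006073736989383955
411 -0.18450659574488204 0.058548093391710965 [-0.00666516  0.00325776  0.13139525] 0.001526798826981252
302 0.04022944025707853 0.30127242185309167 [-0.01113109  0.00176465  0.13187979] 0.001568374129654102
5855 0.11041571063338701 0.29461595512679717 [-8.48759744e-05  8.54701364e-04  1.30160254e-01] 0.0006906632591376835
```

Distance is within 0.5 mm, but the fingers are about 6° off the slide axis, which yaws the plate slightly against the rails. I'll twist them back gently.

>>> jog_arm(gripper=[0,0,0,0,0,0,0,0], offset=[[0,0,0],[0,0,0],[-0.05,0,0],[-0.05,0,0],[-0.1,0,0],[-0.1,0,0],[-0.1,0,0],[-0.1,0,0]], twist=[-1,-2,-3,-4,-5,-6,-6,-6])

```text
clock: 15.55
tcp_pos: [0.5448, 0.082, 0.1367]
orientation: [0.003, 0.023, 1.0, 0.002]
wrist_force: [3.1, 5.2, 7.2]
finger_gap: 0.0141
grip_force: 58.5
```

```bash
cat > chk.py <<'E'
from h import *
s=env.get_state(); print(s['tcp_pos'],s['orientation'],s['finger_gap'],s['grip_force'],s['wrist_force'],s['ft_torque'])
c=shot('wrist','w8'); im=c['image'].astype(int)
m=(im[:,:,0]>120)&(im[:,:,1]<80)&(im[:,:,2]<80); m[:, 250:]=0; m[320:]=0
n,l,st,ce=cv2.connectedComponentsWithStats(m.astype(np.uint8)); i=1+st[1:,4].argmax(); print(st[i])
v,u=np.nonzero(l==i); q=np.array([atz(c,a,b,.131) for a,b in zip(u,v)]); f=np.polyfit(q[:,0],q[:,1],1)
print('mark ends x',q[:,0].min(),q[:,0].max(),'slope',f[0])
r1=np.array([.4984,-.0078]);r2=np.array([.5793,-.0122])
for x in(.504,.539,.574):
    yr=np.interp(x,[r1[0],r2[0]],[r1[1],r2[1]]); print(x,'mm to go',1e3*(np.polyval(f,x)-yr))
cv2.imwrite('pics/w8c.png',cv2.resize(cv2.imread('pics/w8.png')[90:330,0:320],(800,600),interpolation=cv2.INTER_CUBIC))
E
python3 chk.py
```

```text
[0.54477209 0.08196441 0.13667436] [0.00331329 0.02254124 0.99973894 0.00171985] 0.014114145363735427 58.450255393981934 [3.12371037 5.15236493 7.17893667] [ 1.09755698 -0.44465899  0.13780444]
[ 76 181  23 131 533]
mark ends x 0.5055394959820456 0.5752042105401248 slope -0.05452772795500188
0.504 mm to go -2.291866011296585
0.539 mm to go -2.2967518172865438
0.574 mm to go -2.301637623276502
```

>>> jog_arm(gripper=[0,0,0,0,0,0,0,0], offset=[[0,0,-0.05],[0,0.1,-0.05],[0,0.2,-0.05],[0,0.25,-0.05],[0,0.3,-0.05],[0,0.3,-0.05],[0,0.3,-0.05],[0,0.3,-0.05]], twist=[0,0,0,0,0,0,0,0])

```text
clock: 16.6
tcp_pos: [0.5449, 0.0821, 0.1363]
orientation: [0.003, 0.023, 1.0, -0.001]
wrist_force: [3.1, -3.7, 7.6]
finger_gap: 0.014
grip_force: 58.7
```

```bash
python3 chk.py
```

```text
[0.54485374 0.08210025 0.13631519] [ 0.00335265  0.02345272  0.99971875 -0.0010726 ] 0.01396942171492376 58.68780076503754 [ 3.11707855 -3.68415794  7.57601343] [-0.71256577 -0.27866076  0.20461624]
[ 76 182  23 130 524]
mark ends x 0.5059637073843409 0.5752176397555503 slope -0.052637767962420666
0.504 mm to go -2.306342912753858
0.539 mm to go -2.245080119003477
0.574 mm to go -2.1838173252530964
```

View pics/w8c.png

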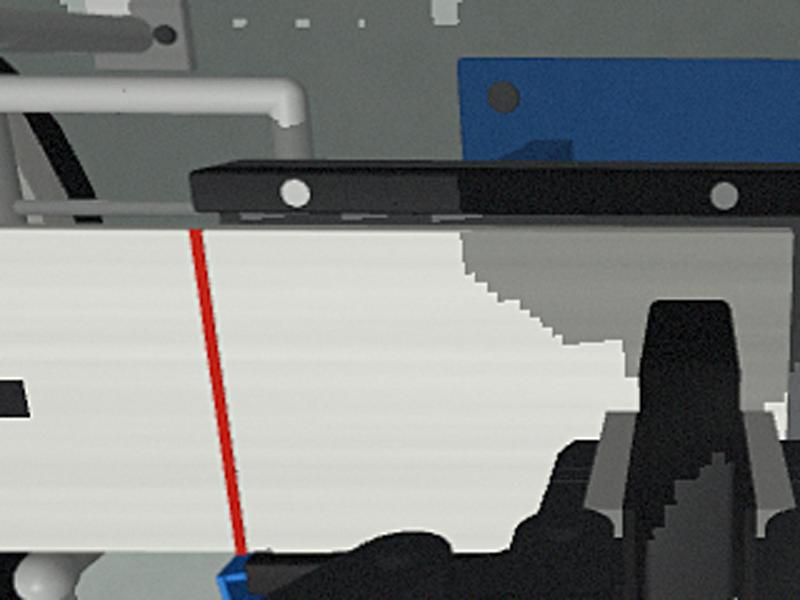

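The picture shows the plate parallel to the rails. The line runs from (196, 230) to (241, 553), and the rail ends are at (192, 190) and about (247, 570).

Run:
```python
from h import *
c=load('w8'); P=lambda x,y,z: atz(c,(x+.5)/2.5-.5,90+(y+.5)/2.5-.5,z)
r1,r2,r3=P(191,170,.134),P(193,212,.134),P(247,570,.134); m1,m2=P(196,232,.131),P(241,552,.131)
print(r1,r2,r3,m1,m2)
```

```text
[ 0.49419713 -0.0073332   0.134     ] [ 0.50196586 -0.00849119  0.134     ] [ 0.57742654 -0.01188504  0.134     ] [ 0.50625132 -0.01035112  0.131     ] [ 0.57487421 -0.01412858  0.131     ]
```

>>> jog_arm(gripper=[0,0,0,0,0,0,0,0], offset=[[0,0.05,0],[0,0.1,0],[0,0.15,0],[0,0.2,0],[0,0.2,0],[0,0.2,0],[0,0.2,0],[0,0.2,0]], twist=[0,0,0,0,0,0,0,0])

```text
clock: 17.65
tcp_pos: [0.5446, 0.0828, 0.1363]
orientation: [0.003, 0.024, 1.0, -0.002]
wrist_force: [2.3, -8.2, 8.5]
finger_gap: 0.0139
grip_force: 58.8
```

```bash
python3 chk.py
```

```text
[0.54460253 0.0828397  0.13629341] [ 0.0031094   0.02381998  0.99970875 -0.00231365] 0.013927266006559389 58.78827631473541 [ 2.34487686 -8.23667744  8.49591459] [-1.54131086 -0.1736193   0.30476626]
[ 76 182  23 130 525]
mark ends x 0.5056880438620702 0.5750168203131247 slope -0.05061148154442371
0.504 mm to go -1.623311020724022
0.539 mm to go -1.4911282023437438
0.574 mm to go -1.3589453839634689
```

>>> jog_arm(gripper=[0,0,0,0,0,0,0,0], offset=[[0,0.05,0],[0,0.1,0],[0,0.15,0],[0,0.15,0],[0,0.15,0],[0,0,0],[0,-0.05,0],[0,-0.05,0]], twist=[0,0,0,0,0,0,0,0])

```text
clock: 18.7
tcp_pos: [0.5444, 0.0842, 0.1363]
orientation: [0.003, 0.023, 1.0, -0.0]
wrist_force: [1.8, -2.2, 9.0]
finger_gap: 0.0143
grip_force: 58.9
```

```bash
python3 chk.py
python3 - <<'E'
from h import *
c=load('w8')
Q=[dep(c,u,v) for v in range(190,300,2) for u in range(0,240,2) if c['image'][v,u].min()>150]
Q=np.array([p for p in Q if .11<p[2]<.15]); A=np.c_[Q[:,:2],np.ones(len(Q))]; print(np.linalg.lstsq(A,Q[:,2],rcond=None)[0][:2])
s=shot('side','s8')
E
```

```text
[0.54438794 0.08422083 0.13629387] [ 2.96756566e-03  2.32942847e-02  9.99724157e-01 -4.25077466e-04] 0.014333933378680098 58.88299584388733 [ 1.79988905 -2.234473    8.97183958] [-0.30213181 -0.12875782  0.19726267]
[ 76 181  23 131 530]
mark ends x 0.5050237279623868 0.574682383549116 slope -0.052066605954183345
0.504 mm to go -0.2310901886849806
0.539 mm to go -0.1498367246462913
0.574 mm to go -0.06858326060760547
[-0.00161263  0.00062399]
```

```bash
python3 -c "
from workcell import env
print(env.hand_in())"
```

```text
the job is handed in; nothing more can be done
None
```

I handed the job in at about 19 s: the gate is folded flat, and the plate is still held flat, with its red line within about 0.2 mm of the rail ends by my camera measurement. The first push on the gate fell short and needed a second. The line also ran about 2 mm past the rail ends before I drew it back.

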